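# Fit a purge filter and set the purge valve two turns open

### The arm

A 6-joint arm with a two-finger parallel gripper is mounted at the origin on the work surface. World frame = base frame: x ahead of the robot, y to its left, z up, the work surface at z = 0. Lengths are in m, angles in rad, forces in N, time in s.
With the tool pointing down it reaches from about 0.425 to 1.125 m from the base axis. Payload 14.9 kg.
Tool frame: the origin (TCP) lies at the very end of the fingers, on their centre line; the grasp point (between the pads) lies 19 mm behind it (bot.grasp_offset is the distance from the TCP to the grasp point, in m); z points along the fingers, y is the line along which they close (so a half turn about z gives the same grasp; the last joint's range is limited). The gripper opens to 91 mm and grips with 3 to 60 N. Pads are 32 mm wide; open, the fingers measure 118 mm over their backs; the gripper's body (76 mm by 178 mm) begins 60 mm behind the grasp point.
Start: joints at [1.241, 0.379, 1.734, -0, 1.028, -0.033], TCP at [0.205, 0.669, 0.214] pointing down, gripper open.
Joint ranges: [-2.77, 2.77], [-0.74, 2.19], [0, 2.66], [-1.06, 4.2], [0.31, 2.87], [-3.08, 3.08]. Speed limits (rad/s): [1.89, 1.89, 2.39, 3.14, 3.14, 3.14].

### API

Orientations are given as a 3x3 rotation matrix whose columns are the frame's x, y, z axes.
In Python, from station import bot, vision, job gives the robot as it stands.
- The arm moves only by the shell command python3 -m crank 'ROWS' [FORCE]. ROWS is JSON, a list of rows, each an object of numbers: "ax", "ay", "az": the turn, a rotation vector about the world's x, y, z in rad; "tx", "ty", "tz": the shift along the world's x, y, z in cm; "claw": the gripper's target within -1 to 1 (fully open at 1, half-way at 0, shut at -1). In form: [{"ax": .., "ay": .., "az": .., "tx": .., "ty": .., "tz": .., "claw": ..}, ...]. A call has 1 to 12 rows; each row is the pose to reach, as a shift and turn from the pose commanded when the call began; what a row does not reach only later rows make up. A row lasts 1/8 s, in which the tool goes at most 62.5 mm and 10.7 degrees, less where a joint would pass 70% of its speed; a pose out of reach is approached as far as the arm can. A call with a gripper value outside its range is refused whole. The fingers move at their own pace and stop on an object; FORCE is the grip in N (left out, the last holds). Time passes only in rows, so rows that repeat a pose let the fingers close. It gives the time, the measured TCP pose, the force, the opening and the grip force at its end, in the units of the state.
- bot.get_obs(): the state, without advancing time (a new reading comes with each control period).
- vision.grab_frame(name): name is "scene" or "top" or "wrist"; returns a dict with "img" (400x640x3 uint8, blue, green, red), "fx", "fy", "cx", "cy" (pixels), "T" (4x4, takes a point from camera to world coordinates). Camera axes: x right, y down, z forward; pixel columns grow to the right and rows downward; lengths in m; the calibration is good to about 2 mm. A picture is of the moment at which its call begins. There is no depth.
- job.job_done(): hands the job in; it is judged then, once.
The state is a dict: "time": time; "q": joint angles; "joint_velocities": joint speeds; "joint_torque": joint torques, N m; "ee_pos": TCP position; "ee_rot": TCP orientation; "ft_force": force on the tool from outside, world axes, zero at the start; "wrist_torque": the same for the moment, N m; "grip_width": finger opening in m; "finger_force": force on a finger pad.
Only numpy, scipy, OpenCV 4.12 (cv2) and the standard library are available. Lean on these libraries where they do the work, as an engineer would, in place of code of your own. Each camera call takes 0.05 s, during which the arm holds its last target. There are 200 camera calls.

### The job

Slide the blue-capped filter cartridge along the purge panel into the blue shoe until the spring detent clicks into its groove and holds it. Then take the red handwheel by its black handle, turn it clockwise (seen from above) until it is shut against its stop, and back it off exactly two full turns; finish still gripping the handle between the fingers, do not let go at the end. Leave the orange-capped cartridge and the other loose things on the bench where they are.

Things in the scene. Friction and masses are not known exactly. Their poses are not given: they have to be found in the camera images.
- fresh: Cartridge to fit: white box 44 (x) x 36 (y) mm, blue cap and labels, 84 mm tall, 0.3 kg; grip its 36 mm width. Grey foot plate 60 x 50 x 8 mm stands out 7 mm at the y sides, 8 at the x ends; across its underside a groove 12 wide, 4.5 deep runs along y at the middle; x edges rounded. Same after a half turn. Origin: centre of the underside, z up. Stands loose at the left.
- spent: A used cartridge, same shape and size, with an orange cap and orange labels. Leave it where it is. Origin: centre of the underside.
- shoe_seat (a point): Where the centre of the cartridge's underside lies when fitted: on the shoe's white floor, 15 mm above the bench. x = sliding direction, into the shoe, about away from the robot; z up. Over x -33 to +33 mm: side walls 53 mm apart (foot 50) with lips above the foot (10 to 14 mm over the floor, 44 apart), so the foot enters from the front. End wall, 21 mm high, at x = +32 mm.
- shoe_mouth (a point): Centre of the shoe's open mouth on its floor, 67 mm in front of (-x) shoe_seat, same axes. Low walls narrow from 74 mm apart here to 53 mm at the lips' start, 34 mm further in. In front of it the flat slippery floor (53 mm wide) goes on 55 mm as an apron to set the foot on; nothing overhangs there.
- detent (a joint): Spring roller in the shoe floor under the seat point, lying along y, 3 mm proud. 0 = fully up, 0.003 m = pressed flush. The foot rides over it (roughly 5 to 12 N of push along x), then it springs up into the groove and holds the cartridge with about 1.5 mm of play; within 0.0015 of 0 with the cartridge at the seat it has clicked.
- valve_axis (a point): Centre of the red handwheel on its upright axis, 82 mm above the bench, on the same panel as the shoe (40 mm to -x, 170 mm to -y of shoe_seat). Wheel 102 mm across, rim bar 12 mm thick on a 45 mm radius. Axes are the panel's (those of shoe_seat) and do not turn with the wheel.
- valve (a joint): Turn of the handwheel, rad: 0 = shut, at the hard stop; grows counter-clockwise seen from above as it opens, up to 25; two turns = 12.57. At value v the handle lies at angle v counter-clockwise from valve_axis's x axis (at 0 on its +x side). Needs about 3 N at the handle; stays where left. Starts 0.35 to 1.2 turns open.
- handle: Black upright handle on the wheel rim, 45 mm from the wheel's axis: round sleeve 20 mm in diameter, 46 mm tall, that spins freely on its own upright axis, so it can be held and led round in a circle without turning the hand. Origin: centre of its lower end, 91 mm above the bench (9 mm above valve_axis); its x and y axes mean nothing.
- driver: Bystander: yellow screwdriver lying at the right. Leave alone.
- spanner: Bystander: steel spanner lying near the robot at the right. Leave alone.
- cup: Bystander: aluminium cup 70 mm across, 60 mm high, at the left. Leave alone.
- solvent: Bystander: white bottle 52 mm across, 130 mm high, at the far left. Leave alone.
- standoff: Bystander: aluminium round 24 mm across, 35 mm high, behind the panel's left end. Leave alone.
Mind the look-alikes: they are no part of the job. What is shaped like the fresh but turquoise is not meant.

How it is judged:
On the way, in this order (a step that is already met when the one before it is completed fails the run):
1. the blue-capped cartridge is in the shoe and the detent has clicked into its groove (x of fresh in the frame of shoe_seat between -0.0035 and 0.0035 m and y of fresh in the frame of shoe_seat between -0.004 and 0.004 m and z of fresh in the frame of shoe_seat between -0.003 and 0.004 m and angle between the x axis of fresh and the x axis of shoe_seat, either way round below 0.12 rad and angle between fresh's own z axis and vertical below 0.12 rad and value of joint detent below 0.0015 m), for 0.2 s.
2. the handwheel is shut, against its stop (value of joint valve below 0.08 rad), for 0.1 s.
At the end, for the whole second after the job is handed in: Blue-capped cartridge seated in the shoe (3.5 mm along, 4 mm across and in height, detent up within 1.5 mm); valve still, two turns (12.57 rad) open within 0.25 rad; fingers grip the black handle: over 4 N, grasp point within 14 mm of its axis and below its top (all of step 1 and value of joint valve between 12.316 and 12.816 rad and velocity of joint valve between -0.1 and 0.1 rad/s and contact force between the fingers and handle above 4 N and horizontal distance between the grasp point and handle below 0.014 m and z of the grasp point in the frame of valve_axis below 0.065 m); the arm keeps its last pose, push and grip.
It fails at once if a bystander (other cartridge, tool, cup, bottle, round) is moved more than 30 mm (distance of any of spent, driver, spanner, cup, solvent, standoff from where it was at the start of the episode above 0.03 m).
It fails at once if the other cartridge or the bottle is tipped over (angle between any of spent, solvent's own z axis and vertical above 0.6 rad).
It also fails if it takes over 67 s, if anything falls off the work surface, if the arm or the gripper's body presses on something with over 40 N, if the wrist force passes 120 N, or if a joint passes its speed limit or range.

## Working session

There is one attempt and no reset: what is moved stays moved. The work goes in short steps, Python scripts to look and compute and a shell command to move; the robot and the scene stay as the last step left them, time stands still between calls to the robot, and variables do not carry over. Pictures are saved under pics/ and viewed, at most 12 in all, crops included, and the job is handed in when it is done.

```bash
mkdir -p pics; ls; python3 - <<'E'
from station import bot,vision,job
import cv2,numpy as np
for n in("scene","top"):
    f=vision.grab_frame(n);cv2.imwrite(f"pics/{n}0.png",f["img"]);print(n,f["fx"],f["fy"],f["cx"],f["cy"],np.round(f["T"],3).tolist())
o=bot.get_obs();print(o,bot.grasp_offset)
E
```

```text
pics
scene 372.0678745318098 372.0678745318098 317.62244488267646 201.72290024391611 [[-0.354, 0.701, -0.619, 1.14], [0.935, 0.25, -0.251, 0.242], [-0.021, -0.667, -0.744, 0.834], [0.0, 0.0, 0.0, 1.0]]
top 438.3144064748968 438.3144064748968 321.5024071148709 196.7965897884778 [[0.011, -0.993, 0.118, 0.368], [-1.0, -0.012, -0.014, 0.005], [0.015, -0.118, -0.993, 1.202], [0.0, 0.0, 0.0, 1.0]]
{'time': 0.1, 'q': array([ 1.24070720e+00,  3.79348956e-01,  1.73473427e+00, -3.43116045e-05,
        1.02849261e+00, -3.32726734e-02]), 'joint_velocities': array([ 0.00018899, -0.00111154, -0.00276692, -0.00045385,  0.0021874 ,
       -0.00041426]), 'joint_torque': array([ 2.02589355e-03, -7.65040183e+01, -4.35295701e+01,  6.52982108e-02,
        3.99068696e-02,  1.36484880e-05]), 'ee_pos': array([0.20461167, 0.66905028, 0.21335296]), 'ee_rot': array([[-9.56277630e-01,  2.92460269e-01, -2.90874175e-04],
       [ 2.92460414e-01,  9.56277169e-01, -9.39629217e-04],
       [ 3.35211856e-06, -9.83615583e-04, -9.99999516e-01]]), 'ft_force': array([-0.28697065,  0.17868125,  0.25935772]), 'wrist_torque': array([ 0.01254127, -0.02184221, -0.04717305]), 'finger_force': 0.0, 'grip_width': 0.0910924699293985} 0.0188
```

View pics/scene0.png

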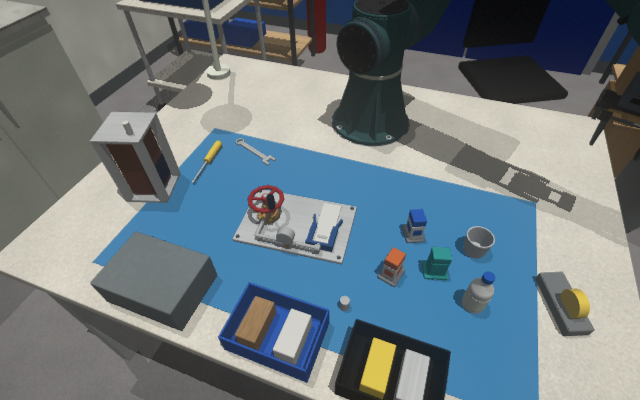

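View pics/top0.png

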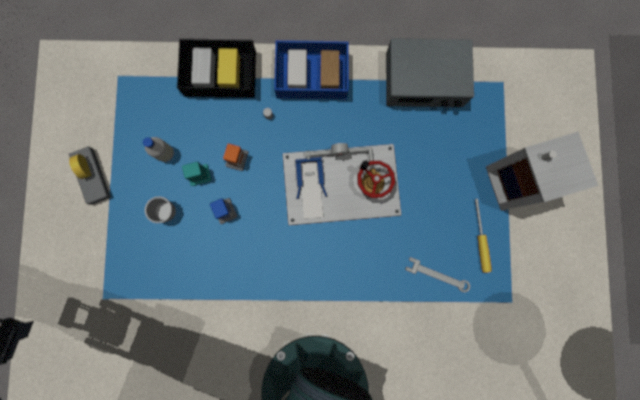

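The candidates are the blue-capped cartridge (scene 417,225 / top 221,208), the orange one (394,265 / 234,155) and the turquoise one (438,262 / 195,172). The bottle also has a blue cap (488,278). The blue-capped white box fits the description. I'll confirm it in an enlarged crop that also includes the panel.

```bash
cat > h.py <<'E'
from station import bot,vision,job
import cv2,numpy as np
def ray(f,u,v):
    d=f["T"][:3,:3]@[(u-f["cx"])/f["fx"],(v-f["cy"])/f["fy"],1];return f["T"][:3,3],d
def onz(f,u,v,z):
    o,d=ray(f,u,v);return o+d*(z-o[2])/d[2]
def pix(f,p):
    c=f["T"][:3,:3].T@(np.array(p)-f["T"][:3,3]);return f["fx"]*c[0]/c[2]+f["cx"],f["fy"]*c[1]/c[2]+f["cy"]
E
python3 - <<'E'
import cv2,numpy as np
t=cv2.imread("pics/top0.png");s=cv2.imread("pics/scene0.png")
a=cv2.resize(t[140:230,200:410],None,fx=3.8,fy=3.8,interpolation=cv2.INTER_CUBIC)
b=cv2.resize(s[180:290,230:460],None,fx=3.4,fy=3.4)[:255]
b=cv2.resize(s[180:260,230:460],None,fx=3.2,fy=3.2,interpolation=cv2.INTER_CUBIC)
w=798;im=np.vstack([cv2.resize(a,(w,342)),cv2.resize(b,(w,256))]);print(im.shape);cv2.imwrite("pics/c1.png",im)
E
```

```text
(598, 798, 3)
```

View pics/c1.png

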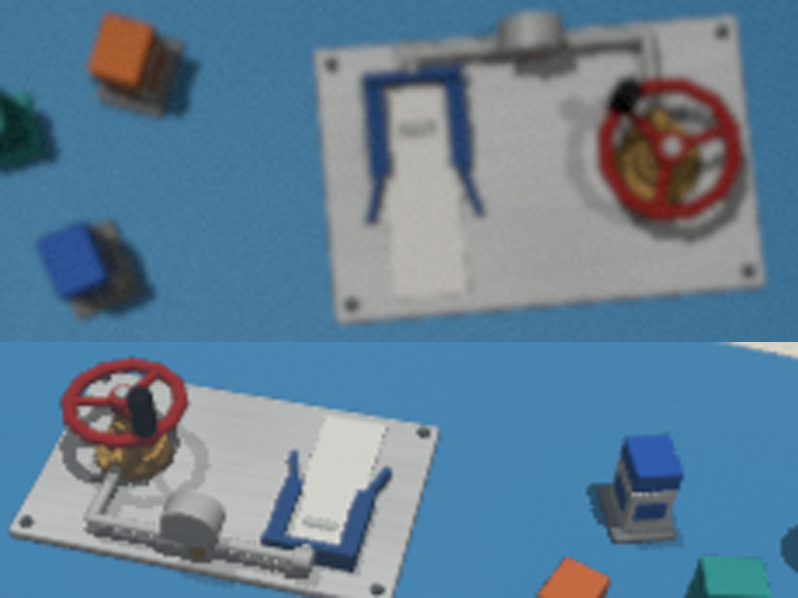

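The crop confirms it: a white box with a blue cap, at top (219,208). The shoe is open towards the robot, its roller at about (310,174). The wheel is centred at about (377,179), with the handle at (364,165).

```bash
python3 - <<'E'
from h import *
f=vision.grab_frame("top");g=vision.grab_frame("scene")
def mask(f,lo,hi,box):
    h=cv2.cvtColor(f["img"],cv2.COLOR_BGR2HSV);m=cv2.inRange(h,lo,hi);k=np.zeros_like(m);x0,y0,x1,y1=box;k[y0:y1,x0:x1]=255
    n,l,st,_=cv2.connectedComponentsWithStats(m&k);i=1+np.argmax(st[1:,4]);return (l==i).astype(np.uint8)
def rect(f,m,z):
    c=max(cv2.findContours(m,0,1)[0],key=cv2.contourArea)[:,0]
    P=np.array([onz(f,u,v,z)[:2] for u,v in c])
    return cv2.minAreaRect((P*1000).astype(np.float32))
h=cv2.cvtColor(f["img"],cv2.COLOR_BGR2HSV)
for u,v in((219,208),(240,120),(310,195),(300,165),(376,196),(350,200),(364,165)):print((u,v),h[v,u])
hs=cv2.cvtColor(g["img"],cv2.COLOR_BGR2HSV);print('scene',hs[218,417],hs[250,250],hs[215,330])
m=mask(f,(100,0,0),(130,255,255),(205,195,240,225));
for lo in((110,150,60),(112,170,80)):
    m=mask(f,lo,(130,255,255),(205,195,240,225));print("cap top",m.sum(),rect(f,m,.084))
    m=mask(g,lo,(130,255,255),(405,205,430,228));print("cap scene",m.sum(),rect(g,m,.084))
for lo,hi in(((0,150,60),(8,255,255)),):
    m=mask(f,lo,hi,(350,150,405,210));c=max(cv2.findContours(m,0,1)[0],key=cv2.contourArea)
    P=np.array([onz(f,u,v,.082)[:2]*1000 for u,v in c[:,0]],np.float32);print("wheel",cv2.minEnclosingCircle(P),cv2.fitEllipse(P))
    m=mask(g,lo,hi,(240,180,290,225));c=max(cv2.findContours(m,0,1)[0],key=cv2.contourArea)
    P=np.array([onz(g,u,v,.082)[:2]*1000 for u,v in c[:,0]],np.float32);print("wheel sc",cv2.minEnclosingCircle(P),cv2.fitEllipse(P))
for n,(u,v) in dict(seat=(310,173.9)).items():print(n,onz(f,u,v,.017))
# strip
for v in range(180,219,3):
    r=h[v,296:328];print(v,[int(x) for x in r[:,2]],)
# screws
for u,v in((200+332/3.8,140+65/3.8),(200+722/3.8,140+32/3.8),(200+352/3.8,140+304/3.8),(200+748/3.8,140+271/3.8)):print("screw",onz(f,u,v,.008))
E
```

```text
(219, 208) [110 180 146]
(240, 120) [102 150 148]
(310, 195) [ 26  11 180]
(300, 165) [110  97 103]
(376, 196) [  1 208 103]
(350, 200) [ 30   2 157]
(364, 165) [70 48 16]
scene [110 183 174] [102 154 176] [ 30   7 209]
cap top 61 ((465.32635498046875, 251.94798278808594), (37.084442138671875, 22.512147903442383), 28.34796905517578)
cap scene 120 ((475.3087158203125, 252.53549194335938), (38.58909606933594, 31.69222640991211), 27.2869815826416)Traceback (most recent call last):
  File "<stdin>", line 15, in <module>
  File "<stdin>", line 5, in mask
    return _wrapfunc(a, 'argmax', axis=axis, out=out, **kwds)
    return bound(*args, **kwds)
ValueError: attempt to get argmax of an empty sequence
```

```bash
cat >> h.py <<'E'
def mask(f,lo,hi,box):
    h=cv2.cvtColor(f["img"],cv2.COLOR_BGR2HSV);m=cv2.inRange(h,lo,hi);k=np.zeros_like(m);x0,y0,x1,y1=box;k[y0:y1,x0:x1]=255
    n,l,st,_=cv2.connectedComponentsWithStats(m&k);i=1+np.argmax(st[1:,4]);return (l==i).astype(np.uint8)
def cont(f,m,z,s=8):
    M=cv2.resize(m*255,None,fx=s,fy=s,interpolation=cv2.INTER_LINEAR)
    c=max(cv2.findContours((M>127).astype(np.uint8),0,1)[0],key=cv2.contourArea)[:,0]
    return np.array([onz(f,(u+.5)/s-.5,(v+.5)/s-.5,z)[:2]*1000 for u,v in c],np.float32)
E
python3 - <<'E'
from h import *
f=vision.grab_frame("top");g=vision.grab_frame("scene")
for n,F,b in(("top",f,(205,195,240,225)),("scene",g,(405,205,430,221))):
    m=mask(F,(107,150,60),(130,255,255),b);print("cap",n,m.sum(),cv2.minAreaRect(cont(F,m,.084)))
for n,F,b in(("top",f,(350,150,405,210)),("scene",g,(240,180,290,225))):
    P=cont(F,mask(F,(0,150,60),(8,255,255),b),.082);print("wheel",n,cv2.minEnclosingCircle(P),cv2.fitEllipse(P))
    P=cont(F,mask(F,(0,0,0),(180,255,45),b),.137);print("handle@137",n,P.min(0),P.max(0),P.mean(0))
for n,F,b in(("top",f,(296,172,328,222)),("scene",g,(305,195,350,250))):
    h=cv2.cvtColor(F["img"],cv2.COLOR_BGR2HSV)
    P=cont(F,mask(F,(0,0,171 if n=="top" else 200),(40,40,255),b),.015);print("strip",n,cv2.minAreaRect(P))
h=cv2.cvtColor(f["img"],cv2.COLOR_BGR2HSV)
for v in(185,200,210):print(v,h[v,296:330,2].tolist())
print(h[166:225,312,2].tolist())
for u,v in((310,173.9),):print("roller",onz(f,u,v,.017))
for u,v in((200+332/3.8,140+65/3.8),(200+722/3.8,140+32/3.8),(200+352/3.8,140+304/3.8),(200+748/3.8,140+271/3.8)):print("screw",onz(f,u,v,.008))
E
```

```text
cap top 234 ((469.1489562988281, 250.7886199951172), (47.43057632446289, 37.0715217590332), 28.184486389160156)
cap scene 167 ((471.7409362792969, 249.59564208984375), (40.327171325683594, 41.223121643066406), 19.717010498046875)
wheel top ((549.9174194335938, -151.22589111328125), 48.66505432128906) ((546.7386474609375, -152.23133850097656), (78.84074401855469, 89.08788299560547), 11.11878490447998)
handle@137 top [ 564.9013  -122.82731] [ 584.85187 -105.78746] [ 574.8606  -114.79179]
wheel scene ((588.8034057617188, -138.71942138671875), 5.24175500869751) ((588.801513671875, -138.7198028564453), (3.3905258178710938, 12.130244255065918), 19.08949089050293)
handle@137 scene [ 595.5604  -101.17033] [601.44617 -97.44238] [598.5075  -99.30495]
strip top ((511.9967956542969, 15.523164749145508), (117.35071563720703, 54.473060607910156), 3.9063901901245117)
strip scene ((522.5358276367188, 16.60724639892578), (139.0290069580078, 52.708927154541016), 6.122574806213379)
185 [139, 118, 104, 99, 96, 97, 101, 124, 161, 180, 178, 180, 178, 181, 180, 176, 181, 179, 179, 179, 179, 177, 169, 147, 
[... 202 characters left out ...]
 160, 162, 161, 161]
210 [165, 164, 166, 164, 165, 164, 166, 173, 178, 180, 182, 180, 180, 182, 181, 181, 180, 181, 178, 178, 180, 181, 181, 178, 176, 172, 166, 156, 163, 161, 163, 162, 162, 162]
[180, 180, 180, 178, 173, 162, 150, 147, 145, 155, 172, 178, 178, 180, 179, 175, 180, 177, 178, 181, 177, 179, 180, 183, 181, 180, 181, 180, 176, 179, 180, 180, 180, 184, 183, 180, 180, 179, 181, 182, 178, 178, 179, 180, 180, 183, 181, 182, 179, 180, 180, 175, 169, 161, 159, 155, 147, 143, 150]
roller [0.5727144  0.02046315 0.017     ]
screw [0.62058759 0.08391261 0.008     ]
screw [ 0.64918169 -0.20134371  0.008     ]
screw [0.44638422 0.06613317 0.008     ]
screw [ 0.4735137 -0.2187477  0.008    ]
```

```bash
python3 -m crank '[{"tx":26,"ty":-42,"tz":4,"az":0.78,"claw":1},{"tx":26,"ty":-42,"tz":4,"az":0.78,"claw":1},{"tx":26,"ty":-42,"tz":4,"az":0.78,"claw":1},{"tx":26,"ty":-42,"tz":4,"az":0.78,"claw":1},{"tx":26,"ty":-42,"tz":4,"az":0.78,"claw":1},{"tx":26,"ty":-42,"tz":4,"az":0.78,"claw":1},{"tx":26,"ty":-42,"tz":4,"az":0.78,"claw":1},{"tx":26,"ty":-42,"tz":4,"az":0.78,"claw":1},{"tx":26,"ty":-42,"tz":4,"az":0.78,"claw":1},{"tx":26,"ty":-42,"tz":4,"az":0.78,"claw":1},{"tx":26,"ty":-42,"tz":4,"az":0.78,"claw":1}]'
python3 - <<'E'
from h import *
f=vision.grab_frame("wrist");cv2.imwrite("pics/w1.png",f["img"]);print(f["fx"],np.round(f["T"],3).tolist())
print(bot.get_obs()["ee_rot"][:2,1],bot.get_obs()["ee_pos"])
m=mask(f,(107,150,50),(130,255,255),(0,0,640,400));P=cont(f,m,.084,2);print(m.sum(),cv2.minAreaRect(P),np.argwhere(m).mean(0))
E
```

```text
315.4080272302197 [[0.293, 0.93, 0.224, 0.141], [0.956, -0.285, -0.069, 0.689], [-0.0, 0.235, -0.972, 0.385], [0.0, 0.0, 0.0, 1.0]]
[0.29248802 0.95626914] [0.20469173 0.66930622 0.21375794]invalid input
Traceback (most recent call last):
  File "h.py", line 11, in mask
    n,l,st,_=cv2.connectedComponentsWithStats(m&k);i=1+np.argmax(st[1:,4]);return (l==i).astype(np.uint8)
                                                       ~~~~~~~~~^^^^^^^^^^
ValueError: attempt to get argmax of an empty sequence
```

View pics/w1.png

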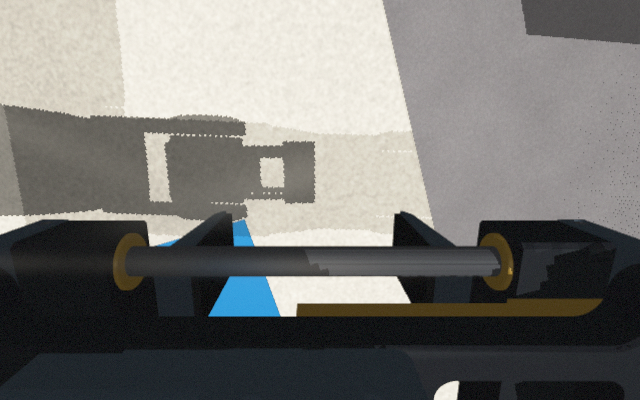

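The wrist image shows only the bare bench and the fingers, because the arm hasn't moved: the rows were refused, so every key seems to be required.

```bash
python3 -m crank '[{"ax":0,"ay":0,"az":0.13,"tx":5.6,"ty":-4,"tz":4,"claw":1},{"ax":0,"ay":0,"az":0.26,"tx":8.5,"ty":-9.5,"tz":4,"claw":1},{"ax":0,"ay":0,"az":0.39,"tx":12,"ty":-14,"tz":4,"claw":1},{"ax":0,"ay":0,"az":0.52,"tx":16,"ty":-18,"tz":4,"claw":1},{"ax":0,"ay":0,"az":0.65,"tx":20,"ty":-22,"tz":4,"claw":1},{"ax":0,"ay":0,"az":0.78,"tx":24,"ty":-27,"tz":4,"claw":1},{"ax":0,"ay":0,"az":0.78,"tx":28,"ty":-31,"tz":4,"claw":1},{"ax":0,"ay":0,"az":0.78,"tx":32,"ty":-35,"tz":4,"claw":1},{"ax":0,"ay":0,"az":0.78,"tx":33.5,"ty":-38,"tz":4,"claw":1},{"ax":0,"ay":0,"az":0.78,"tx":33.5,"ty":-38,"tz":4,"claw":1},{"ax":0,"ay":0,"az":0.78,"tx":33.5,"ty":-38,"tz":4,"claw":1}]'
python3 - <<'E'
from h import *
f=vision.grab_frame("wrist");cv2.imwrite("pics/w2.png",f["img"]);print(np.round(f["T"],3).tolist())
print(bot.get_obs()["ee_rot"][:2,1],bot.get_obs()["ee_pos"])
m=mask(f,(107,150,50),(130,255,255),(0,0,640,200));P=cont(f,m,.084,2);print(m.sum(),cv2.minAreaRect(P),np.argwhere(m).mean(0))
E
```

```text
time: 1.72
ee_pos: [0.5395, 0.2897, 0.2539]
ee_rot: [[-0.886, -0.464, -0.0], [-0.464, 0.886, 0.0], [0.0, 0.0, -1.0]]
ft_force: [0.4, -0.2, 0.4]
grip_width: 0.0912
finger_force: 0.0
[[-0.464, 0.861, 0.208, 0.481], [0.886, 0.451, 0.109, 0.26], [0.0, 0.235, -0.972, 0.425], [0.0, 0.0, 0.0, 1.0]]
[-0.46504538  0.88528683] [0.53936009 0.28999435 0.25396058]
2260 ((548.8585205078125, 56.88347625732422), (95.56771850585938, 74.87329864501953), 3.913578748703003) [ 95.61371681 105.86858407]
```

View pics/w2.png

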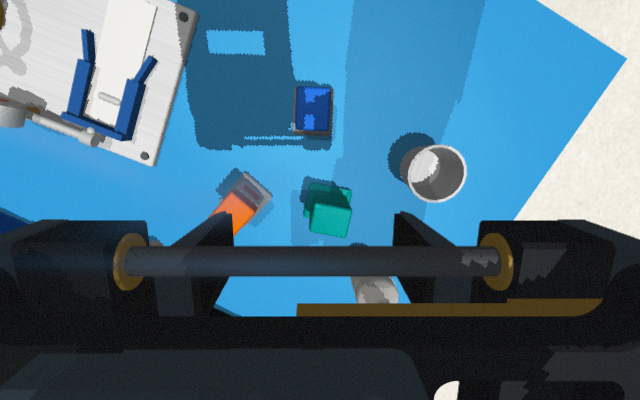

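The wrist view shows the cap at (313,108), nearly aligned with the tool. The shoe is at (108,85), its roller at (109,99).

```bash
python3 - <<'E'
from h import *
f=vision.grab_frame("wrist");h=cv2.cvtColor(f["img"],cv2.COLOR_BGR2HSV)
for p in((313,95),(313,120),(300,132),(280,110)):print(p,h[p[1],p[0]])
m=mask(f,(106,165,40),(130,255,255),(290,80,335,140));m=cv2.morphologyEx(m,cv2.MORPH_CLOSE,np.ones((7,7)));ys,xs=np.nonzero(m);print(m.sum(),xs.min(),xs.max(),ys.min(),ys.max())
print("cap",cv2.minAreaRect(cont(f,m,.084)))
for u,v in((109,99),(99,98),(119,101)):print("roller",onz(f,u,v,.017))
P=cont(f,mask(f,(0,0,215),(40,25,255),(70,0,160,135)),.015);print("strip",cv2.minAreaRect(P))
c=cv2.resize(f["img"][0:170,0:345],None,fx=2.3,fy=2.3);cv2.imwrite("pics/w3.png",c)
E
```

```text
(313, 95) [108 205 231]
(313, 120) [108 206 232]
(300, 132) [114  16  82]
(280, 110) [101 182 130]
1441 295 330 87 130
cap ((468.3278503417969, 252.79457092285156), (44.45929718017578, 35.90363693237305), 24.814918518066406)
roller [0.57260837 0.02342492 0.017     ]
roller [0.57722644 0.0120846  0.017     ]
roller [0.56911262 0.03518115 0.017     ]
strip ((524.0118408203125, 12.363906860351562), (158.9690704345703, 62.75395584106445), 5.671433925628662)
```

View pics/w3.png

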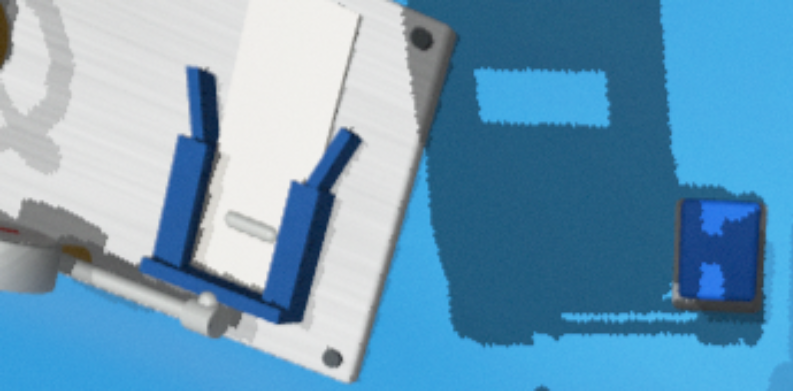

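The crop confirms the target: the blue cap measures 44.5 x 35.9 mm, matching 44 x 36, at (0.468, 0.253) with a yaw of 24.8°. The shoe, with its roller at (0.573, 0.022), is at a yaw of 5.7°. Next I grasp the cartridge.

```bash
python3 -m crank '[{"ax":0,"ay":0,"az":-0.05,"tx":-5,"ty":-2.6,"tz":0,"claw":1},{"ax":0,"ay":0,"az":-0.05,"tx":-7.1,"ty":-3.7,"tz":-4,"claw":1},{"ax":0,"ay":0,"az":-0.05,"tx":-7.1,"ty":-3.7,"tz":-9,"claw":1},{"ax":0,"ay":0,"az":-0.05,"tx":-7.1,"ty":-3.7,"tz":-14,"claw":1},{"ax":0,"ay":0,"az":-0.05,"tx":-7.1,"ty":-3.7,"tz":-19,"claw":1},{"ax":0,"ay":0,"az":-0.05,"tx":-7.1,"ty":-3.7,"tz":-21.6,"claw":1},{"ax":0,"ay":0,"az":-0.05,"tx":-7.1,"ty":-3.7,"tz":-21.6,"claw":1},{"ax":0,"ay":0,"az":-0.05,"tx":-7.1,"ty":-3.7,"tz":-21.6,"claw":-1},{"ax":0,"ay":0,"az":-0.05,"tx":-7.1,"ty":-3.7,"tz":-21.6,"claw":-1},{"ax":0,"ay":0,"az":-0.05,"tx":-7.1,"ty":-3.7,"tz":-21.6,"claw":-1},{"ax":0,"ay":0,"az":-0.05,"tx":-7.1,"ty":-3.7,"tz":-21.6,"claw":-1},{"ax":0,"ay":0,"az":-0.05,"tx":-7.1,"ty":-3.7,"tz":-21.6,"claw":-1}]' 35
```

```text
time: 3.32
ee_pos: [0.4688, 0.2524, 0.0381]
ee_rot: [[-0.908, -0.42, 0.0], [-0.42, 0.908, 0.0], [-0.0, -0.0, -1.0]]
ft_force: [-0.4, 0.6, -0.3]
grip_width: 0.0439
finger_force: 0.0
```

```bash
python3 -m crank '[{"ax":0,"ay":0,"az":0,"tx":0,"ty":0,"tz":0,"claw":-1},{"ax":0,"ay":0,"az":0,"tx":0,"ty":0,"tz":0,"claw":-1},{"ax":0,"ay":0,"az":0,"tx":0,"ty":0,"tz":3,"claw":-1},{"ax":0,"ay":0,"az":0,"tx":0,"ty":0,"tz":6,"claw":-1},{"ax":0,"ay":0,"az":-0.05,"tx":0.3,"ty":-4,"tz":6,"claw":-1},{"ax":0,"ay":0,"az":-0.12,"tx":0.6,"ty":-9,"tz":6,"claw":-1},{"ax":0,"ay":0,"az":-0.2,"tx":0.9,"ty":-14,"tz":6,"claw":-1},{"ax":0,"ay":0,"az":-0.27,"tx":1.2,"ty":-19,"tz":6,"claw":-1},{"ax":0,"ay":0,"az":-0.334,"tx":1.4,"ty":-23,"tz":6,"claw":-1},{"ax":0,"ay":0,"az":-0.334,"tx":1.4,"ty":-24,"tz":6,"claw":-1},{"ax":0,"ay":0,"az":-0.334,"tx":1.4,"ty":-24,"tz":6,"claw":-1},{"ax":0,"ay":0,"az":-0.334,"tx":1.4,"ty":-24,"tz":6,"claw":-1}]'
python3 - <<'E'
from h import *
f=vision.grab_frame("top");h=cv2.cvtColor(f["img"],cv2.COLOR_BGR2HSV)
g=vision.grab_frame("scene")
a=cv2.resize(f["img"][130:240,260:420],(480,330));b=cv2.resize(g["img"][130:270,220:400],(480,373)) 
w=vision.grab_frame("wrist")["img"];cv2.imwrite("pics/p4.png",np.hstack([b[:330],cv2.resize(w,(320,200)).copy() if 0 else cv2.resize(w[100:400,150:500],(320,330))]))
E
```

```text
time: 4.82
ee_pos: [0.4826, 0.0132, 0.0978]
ee_rot: [[-0.995, -0.1, -0.0], [-0.1, 0.995, 0.0], [0.0, 0.0, -1.0]]
ft_force: [0.0, 0.7, -3.2]
grip_width: 0.0357
finger_force: 35.0
```

View pics/p4.png

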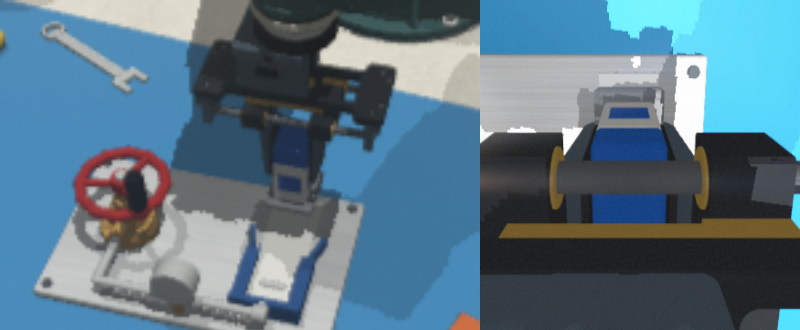

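```bash
python3 -m crank '[{"ax":0,"ay":0,"az":0,"tx":0,"ty":-0.08,"tz":-2.5,"claw":-1},{"ax":0,"ay":0,"az":0,"tx":0,"ty":-0.08,"tz":-3.8,"claw":-1},{"ax":0,"ay":0,"az":0,"tx":0,"ty":-0.08,"tz":-4.4,"claw":-1},{"ax":0,"ay":0,"az":0,"tx":0,"ty":-0.08,"tz":-4.4,"claw":-1},{"ax":0,"ay":0,"az":0,"tx":1,"ty":0.02,"tz":-4.4,"claw":-1},{"ax":0,"ay":0,"az":0,"tx":2,"ty":0.12,"tz":-4.4,"claw":-1},{"ax":0,"ay":0,"az":0,"tx":2,"ty":0.12,"tz":-4.4,"claw":-1}]'
python3 - <<'E'
from h import *
f=vision.grab_frame("top");g=vision.grab_frame("scene")
a=cv2.resize(f["img"][140:220,280:340],None,fx=6,fy=6);b=cv2.resize(g["img"][180:270,300:370],None,fx=5.34,fy=5.34)[:480];cv2.imwrite("pics/p5.png",np.hstack([a,b[:480]]))
E
```

```text
time: 5.85
ee_pos: [0.5041, 0.0137, 0.0543]
ee_rot: [[-0.995, -0.099, 0.001], [-0.099, 0.995, -0.0], [-0.001, -0.0, -1.0]]
ft_force: [-0.4, 0.1, -3.2]
grip_width: 0.0359
finger_force: 35.0
```

View pics/p5.png

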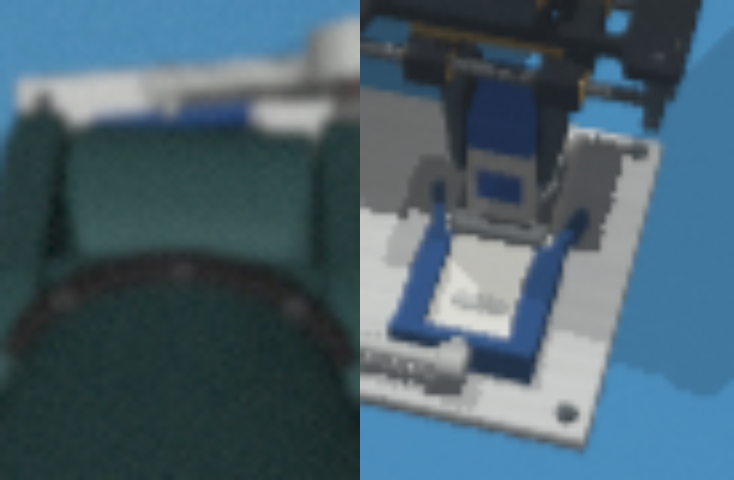

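The foot is centred in the funnel and about 1 mm above the floor. I'll lower it slightly and push on.

```bash
python3 -m crank '[{"ax":0,"ay":0,"az":0,"tx":0.5,"ty":0.05,"tz":-0.08,"claw":-1},{"ax":0,"ay":0,"az":0,"tx":1,"ty":0.1,"tz":-0.08,"claw":-1},{"ax":0,"ay":0,"az":0,"tx":1.5,"ty":0.15,"tz":-0.08,"claw":-1},{"ax":0,"ay":0,"az":0,"tx":1.5,"ty":0.15,"tz":-0.08,"claw":-1}]'
python3 -m crank '[{"ax":0,"ay":0,"az":0,"tx":0.5,"ty":0.05,"tz":0,"claw":-1},{"ax":0,"ay":0,"az":0,"tx":1,"ty":0.1,"tz":0,"claw":-1},{"ax":0,"ay":0,"az":0,"tx":1.5,"ty":0.15,"tz":0,"claw":-1},{"ax":0,"ay":0,"az":0,"tx":1.5,"ty":0.15,"tz":0,"claw":-1}]'
```

```text
time: 6.45
ee_pos: [0.5182, 0.0151, 0.0532]
ee_rot: [[-0.995, -0.099, 0.0], [-0.099, 0.995, -0.0], [-0.0, -0.0, -1.0]]
ft_force: [0.8, 0.4, -3.4]
grip_width: 0.0359
finger_force: 35.0
time: 6.95
ee_pos: [0.5332, 0.0166, 0.0531]
ee_rot: [[-0.995, -0.099, 0.0], [-0.099, 0.995, -0.0], [-0.0, -0.0, -1.0]]
ft_force: [0.4, -0.2, -4.4]
grip_width: 0.0359
finger_force: 35.0
```

```bash
python3 -m crank '[{"ax":0,"ay":0,"az":0,"tx":0.5,"ty":0.05,"tz":0,"claw":-1},{"ax":0,"ay":0,"az":0,"tx":1,"ty":0.1,"tz":0,"claw":-1},{"ax":0,"ay":0,"az":0,"tx":1.5,"ty":0.15,"tz":0,"claw":-1},{"ax":0,"ay":0,"az":0,"tx":1.5,"ty":0.15,"tz":0,"claw":-1}]'
python3 -m crank '[{"ax":0,"ay":0,"az":0,"tx":0.5,"ty":0.05,"tz":0,"claw":-1},{"ax":0,"ay":0,"az":0,"tx":1,"ty":0.1,"tz":0,"claw":-1},{"ax":0,"ay":0,"az":0,"tx":1.5,"ty":0.15,"tz":0,"claw":-1},{"ax":0,"ay":0,"az":0,"tx":1.5,"ty":0.15,"tz":0,"claw":-1}]'
```

```text
time: 7.45
ee_pos: [0.5489, 0.0182, 0.0535]
ee_rot: [[-0.995, -0.099, 0.002], [-0.099, 0.995, 0.0], [-0.002, -0.0, -1.0]]
ft_force: [1.2, 0.9, 1.2]
grip_width: 0.0358
finger_force: 35.0
time: 7.95
ee_pos: [0.5637, 0.0196, 0.0533]
ee_rot: [[-0.995, -0.099, 0.001], [-0.099, 0.995, 0.0], [-0.001, -0.0, -1.0]]
ft_force: [1.7, -0.2, 1.0]
grip_width: 0.0359
finger_force: 35.0
```

```bash
for i in 1 2 3 4 5; do python3 -m crank '[{"ax":0,"ay":0,"az":0,"tx":0.1,"ty":0.01,"tz":0,"claw":-1},{"ax":0,"ay":0,"az":0,"tx":0.2,"ty":0.02,"tz":0,"claw":-1}]' | grep -E 'pos|ft'; done
```

```text
ee_pos: [0.5644, 0.0198, 0.053]
ft_force: [-1.0, 0.2, 1.1]
ee_pos: [0.5667, 0.02, 0.0531]
ft_force: [-0.2, -1.6, 1.5]
ee_pos: [0.5692, 0.0202, 0.0533]
ft_force: [1.8, 0.8, 1.4]
ee_pos: [0.5711, 0.0204, 0.0532]
ft_force: [1.2, 0.5, -2.0]
ee_pos: [0.5723, 0.0206, 0.0529]
ft_force: [-0.7, -0.5, -0.1]
```

```bash
for i in 1 2; do python3 -m crank '[{"ax":0,"ay":0,"az":0,"tx":0,"ty":0,"tz":0,"claw":-1},{"ax":0,"ay":0,"az":0,"tx":0,"ty":0,"tz":0,"claw":-1}]' | grep -E 'pos|ft'; done;  for i in 1 2 ; do python3 -m crank '[{"ax":0,"ay":0,"az":0,"tx":0.1,"ty":0.01,"tz":0,"claw":-1},{"ax":0,"ay":0,"az":0,"tx":0.1,"ty":0.01,"tz":0,"claw":-1},{"ax":0,"ay":0,"az":0,"tx":0.1,"ty":0.01,"tz":0,"claw":-1}]' | grep -E 'pos|ft'; done
```

```text
ee_pos: [0.5725, 0.0206, 0.053]
ft_force: [-0.3, 0.6, -3.4]
ee_pos: [0.5726, 0.0206, 0.053]
ft_force: [0.2, -0.1, -3.6]
ee_pos: [0.5737, 0.0207, 0.0531]
ft_force: [0.7, 0.4, -3.9]
ee_pos: [0.5746, 0.0208, 0.0531]
ft_force: [-0.7, -0.4, -3.4]
```

```bash
for i in 1 2 ; do python3 -m crank '[{"ax":0,"ay":0,"az":0,"tx":0.08,"ty":0.01,"tz":0,"claw":-1},{"ax":0,"ay":0,"az":0,"tx":0.08,"ty":0.01,"tz":0,"claw":-1},{"ax":0,"ay":0,"az":0,"tx":0.08,"ty":0.01,"tz":0,"claw":-1}]' | grep -E 'pos|ft'; done
```

```text
ee_pos: [0.575, 0.0209, 0.053]
ft_force: [-4.7, -1.0, 0.2]
ee_pos: [0.5752, 0.0209, 0.053]
ft_force: [-9.7, -1.0, 5.3]
```

```bash
python3 -m crank '[{"ax":0,"ay":0,"az":0,"tx":-0.25,"ty":-0.03,"tz":0,"claw":-1},{"ax":0,"ay":0,"az":0,"tx":-0.25,"ty":-0.03,"tz":0,"claw":-1},{"ax":0,"ay":0,"az":0,"tx":-0.25,"ty":-0.03,"tz":0,"claw":-1}]'; python3 -m crank '[{"ax":0,"ay":0,"az":0,"tx":0,"ty":0,"tz":0,"claw":0.4},{"ax":0,"ay":0,"az":0,"tx":0,"ty":0,"tz":0,"claw":0.4},{"ax":0,"ay":0,"az":0,"tx":0,"ty":0,"tz":0,"claw":0.4},{"ax":0,"ay":0,"az":0,"tx":0,"ty":0,"tz":0,"claw":0.4},{"ax":0,"ay":0,"az":0,"tx":0,"ty":0,"tz":3,"claw":0.4},{"ax":0,"ay":0,"az":0,"tx":0,"ty":0,"tz":8,"claw":0.4},{"ax":0,"ay":0,"az":0,"tx":0,"ty":0,"tz":13,"claw":0.4},{"ax":0,"ay":0,"az":0,"tx":4,"ty":0,"tz":18,"claw":0.4},{"ax":0,"ay":0,"az":0,"tx":8,"ty":0,"tz":18,"claw":0.4},{"ax":0,"ay":0,"az":0,"tx":8,"ty":-4,"tz":18,"claw":0.4},{"ax":0,"ay":0,"az":0,"tx":8,"ty":-8,"tz":18,"claw":0.4},{"ax":0,"ay":0,"az":0,"tx":8,"ty":-8,"tz":18,"claw":0.4}]'
python3 - <<'E'
from h import *
f=vision.grab_frame("wrist");print(bot.get_obs()["ee_pos"]);cv2.imwrite("pics/w6.png",f["img"]);g=vision.grab_frame("scene")
m=mask(f,(107,150,50),(130,255,255),(150,0,640,200));
c=np.argwhere(m);print(m.sum(),c.min(0),c.max(0),pix(f,[.5735,.0207,.099]),pix(f,[.5500,-.1515,.082]))
b=cv2.resize(g["img"][170:270,230:380],(480,320));cv2.imwrite("pics/p6.png",np.hstack([b,cv2.resize(f["img"],(320,200)).repeat(1,0) if 0 else cv2.resize(f["img"][0:320,0:640],(320,320))]))
E
```

```text
time: 11.58
ee_pos: [0.5742, 0.0207, 0.0532]
ee_rot: [[-0.995, -0.099, 0.001], [-0.099, 0.995, 0.0], [-0.001, -0.0, -1.0]]
ft_force: [0.1, 1.2, -4.0]
grip_width: 0.0358
finger_force: 35.0
time: 13.08
ee_pos: [0.6537, -0.0613, 0.233]
ee_rot: [[-0.995, -0.097, -0.0], [-0.097, 0.995, -0.0], [0.0, -0.0, -1.0]]
ft_force: [-0.3, 0.2, 0.4]
grip_width: 0.0637
finger_force: 0.0
[ 0.65371355 -0.06015647  0.23300067]
3437 [ 56 356] [151 431] (np.float64(407.6571066044086), np.float64(116.38145812645422)) (np.float64(229.24829279720575), np.float64(73.67133857418902))
```

View pics/p6.png

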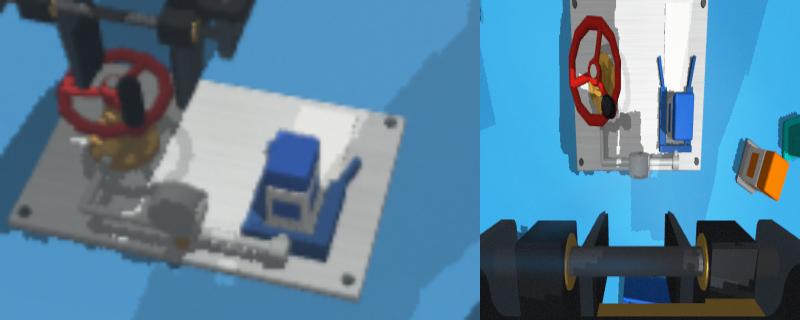

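The cartridge sits upright in the shoe, and the wheel and handle are visible in the wrist view at about (230,70) and (254,105). I'll measure both there.

```bash
python3 - <<'E'
from h import *
f=vision.grab_frame("wrist")
m=mask(f,(0,150,60),(8,255,255),(165,0,300,140))|mask(f,(172,150,60),(180,255,255),(165,0,300,140)) if 0 else mask(f,(0,150,40),(8,255,255),(165,0,300,140))
P=cont(f,m,.084,4);print("wheel",m.sum(),cv2.minEnclosingCircle(P),cv2.fitEllipse(cv2.convexHull(P)))
k=mask(f,(0,0,0),(180,255,60),(225,75,300,135));c=np.argwhere(k);print(k.sum(),c.min(0),c.max(0))
for z in(.137,.091):
    P=cont(f,k,z,4);print("handle",z,P.min(0),P.max(0))
for cx,cy in((.550,-.1517),):
  for a in(46,50,54):
    A=np.radians(a+5.7);x,y=cx+.045*np.cos(A),cy+.045*np.sin(A);print(a,x,y,[np.round(pix(f,[x,y,z]),1) for z in(.091,.137)])
cv2.imwrite("pics/w7.png",cv2.resize(f["img"][0:160,150:450],None,fx=2.6,fy=2.6))
E
```

```text
wheel 4197 ((549.91259765625, -148.680908203125), 52.54508972167969) ((549.9310302734375, -149.9582977294922), (98.78889465332031, 103.10224914550781), 143.42124938964844)
552 [ 94 241] [118 268]
handle 0.137 [ 569.64386 -125.37154] [ 589.0227  -102.34523]
handle 0.091 [ 566.5152  -135.66281] [ 589.22565 -108.67781]
46 0.5778900564307814 -0.11638506332601127 [array([260.6, 106.7]), array([251.6, 103.9])]
50 0.5753586722021907 -0.11452557674769062 [array([262.7, 104.2]), array([254. , 100.9])]
54 0.5727037430716759 -0.11284720022269529 [array([264.6, 101.4]), array([256.3,  97.7])]
```

View pics/w7.png

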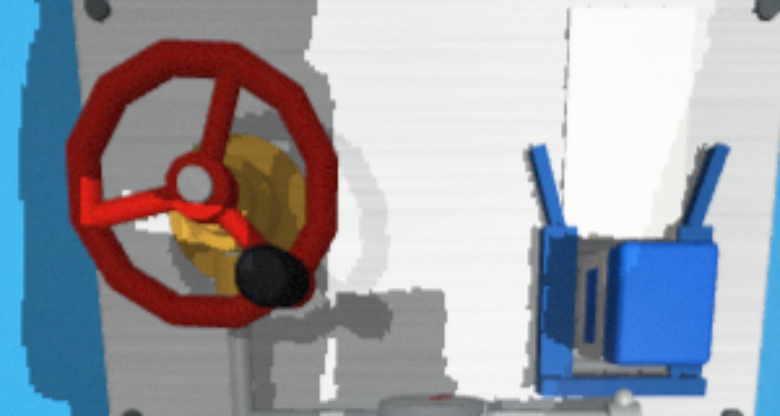

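The crop shows the black handle with its top at pixel (253,106), so the handle is at about (0.578, -0.116). That is 45° from the panel axis, so the valve is at about 7.1 rad. Next I grip it.

```bash
python3 -m crank '[{"ax":0,"ay":0,"az":0,"tx":-4,"ty":-3,"tz":0,"claw":0.4},{"ax":0,"ay":0,"az":0,"tx":-7.6,"ty":-5.6,"tz":0,"claw":0.4},{"ax":0,"ay":0,"az":0,"tx":-7.6,"ty":-5.6,"tz":-4,"claw":0.4},{"ax":0,"ay":0,"az":0,"tx":-7.6,"ty":-5.6,"tz":-9,"claw":0.4},{"ax":0,"ay":0,"az":0,"tx":-7.6,"ty":-5.6,"tz":-13.3,"claw":0.4},{"ax":0,"ay":0,"az":0,"tx":-7.6,"ty":-5.6,"tz":-13.3,"claw":0.4},{"ax":0,"ay":0,"az":0,"tx":-7.6,"ty":-5.6,"tz":-13.3,"claw":-1},{"ax":0,"ay":0,"az":0,"tx":-7.6,"ty":-5.6,"tz":-13.3,"claw":-1},{"ax":0,"ay":0,"az":0,"tx":-7.6,"ty":-5.6,"tz":-13.3,"claw":-1},{"ax":0,"ay":0,"az":0,"tx":-7.6,"ty":-5.6,"tz":-13.3,"claw":-1},{"ax":0,"ay":0,"az":0,"tx":-7.6,"ty":-5.6,"tz":-13.3,"claw":-1},{"ax":0,"ay":0,"az":0,"tx":-7.6,"ty":-5.6,"tz":-13.3,"claw":-1}]' 20
```

```text
time: 14.72
ee_pos: [0.5781, -0.1156, 0.1006]
ee_rot: [[-0.995, -0.099, 0.001], [-0.099, 0.995, -0.0], [-0.0, -0.0, -1.0]]
ft_force: [-1.3, -3.6, 6.5]
grip_width: 0.0192
finger_force: 20.0
```

```bash
python3 -m crank '[{"ax":0,"ay":0,"az":0,"tx":0,"ty":0,"tz":0,"claw":-1},{"ax":0,"ay":0,"az":0,"tx":0,"ty":0,"tz":0,"claw":-1},{"ax":0,"ay":0,"az":0,"tx":0,"ty":0,"tz":0,"claw":-1},{"ax":0,"ay":0,"az":0,"tx":0,"ty":0,"tz":0,"claw":-1}]'
```

```text
time: 15.22
ee_pos: [0.5781, -0.1156, 0.1006]
ee_rot: [[-0.995, -0.099, 0.0], [-0.099, 0.995, -0.0], [-0.0, -0.0, -1.0]]
ft_force: [-0.9, -2.3, 7.5]
grip_width: 0.0193
finger_force: 20.0
```

```bash
python3 - <<'E'
import numpy as np
for a0,s in((51.2,-1),(5.7,1)):
    a=np.radians(a0+s*15*np.arange(1,13));b=np.radians(a0)
    print([(round(x,2),round(y,2)) for x,y in zip(4.5*(np.cos(a)-np.cos(b)),4.5*(np.sin(a)-np.sin(b)))])
E
```

```text
[(np.float64(0.81), np.float64(-0.85)), (np.float64(1.38), np.float64(-1.88)), (np.float64(1.65), np.float64(-3.02)), (np.float64(1.63), np.float64(-4.2)), (np.float64(1.3), np.float64(-5.32)), (np.float64(0.69), np.float64(-6.33)), (np.float64(-0.16), np.float64(-7.14)), (np.float64(-1.19), np.float64(-7.7)), (np.float64(-2.33), np.float64(-7.98)), (np.float64(-3.51), np.float64(-7.95)), (np.float64(-4.64), np.float64(-7.62)), (np.float64(-5.64), np.float64(-7.01))]
[(np.float64(-0.27), np.float64(1.14)), (np.float64(-0.82), np.float64(2.18)), (np.float64(-1.63), np.float64(3.04)), (np.float64(-2.63), np.float64(3.65)), (np.float64(-3.75), np.float64(3.99)), (np.float64(-4.92), np.float64(4.03)), (np.float64(-6.07), np.float64(3.76)), (np.float64(-7.1), np.float64(3.21)), (np.float64(-7.96), np.float64(2.4)), (np.float64(-8.58), np.float64(1.4)), (np.float64(-8.92), np.float64(0.28)), (np.float64(-8.96), np.float64(-0.89))]
```

```bash
python3 -m crank '[{"ax":0,"ay":0,"az":0,"tx":0.81,"ty":-0.85,"tz":0.1,"claw":-1},{"ax":0,"ay":0,"az":0,"tx":1.38,"ty":-1.88,"tz":0.1,"claw":-1},{"ax":0,"ay":0,"az":0,"tx":1.65,"ty":-3.02,"tz":0.1,"claw":-1},{"ax":0,"ay":0,"az":0,"tx":1.63,"ty":-4.2,"tz":0.1,"claw":-1},{"ax":0,"ay":0,"az":0,"tx":1.3,"ty":-5.32,"tz":0.1,"claw":-1},{"ax":0,"ay":0,"az":0,"tx":0.69,"ty":-6.33,"tz":0.1,"claw":-1}]'
python3 -m crank '[{"ax":0,"ay":0,"az":0,"tx":-0.85,"ty":-0.81,"tz":0,"claw":-1},{"ax":0,"ay":0,"az":0,"tx":-1.88,"ty":-1.37,"tz":0,"claw":-1},{"ax":0,"ay":0,"az":0,"tx":-3.02,"ty":-1.65,"tz":0,"claw":-1},{"ax":0,"ay":0,"az":0,"tx":-4.2,"ty":-1.62,"tz":0,"claw":-1},{"ax":0,"ay":0,"az":0,"tx":-5.33,"ty":-1.29,"tz":0,"claw":-1},{"ax":0,"ay":0,"az":0,"tx":-6.33,"ty":-0.68,"tz":0,"claw":-1}]'
```

```text
time: 15.98
ee_pos: [0.5856, -0.179, 0.1008]
ee_rot: [[-0.995, -0.099, 0.002], [-0.099, 0.995, -0.0], [-0.002, -0.001, -1.0]]
ft_force: [6.1, 0.3, -8.7]
grip_width: 0.0192
finger_force: 20.0
time: 16.73
ee_pos: [0.5209, -0.1854, 0.1008]
ee_rot: [[-0.995, -0.099, -0.0], [-0.099, 0.995, -0.0], [0.0, -0.0, -1.0]]
ft_force: [7.7, 2.6, -8.9]
grip_width: 0.0191
finger_force: 20.0
```

```bash
python3 -m crank '[{"ax":0,"ay":0,"az":0,"tx":-0.81,"ty":0.85,"tz":-0.05,"claw":-1},{"ax":0,"ay":0,"az":0,"tx":-1.38,"ty":1.88,"tz":-0.05,"claw":-1},{"ax":0,"ay":0,"az":0,"tx":-1.65,"ty":3.02,"tz":-0.05,"claw":-1},{"ax":0,"ay":0,"az":0,"tx":-1.63,"ty":4.2,"tz":-0.05,"claw":-1},{"ax":0,"ay":0,"az":0,"tx":-1.3,"ty":5.32,"tz":-0.05,"claw":-1},{"ax":0,"ay":0,"az":0,"tx":-0.69,"ty":6.33,"tz":-0.05,"claw":-1},{"ax":0,"ay":0,"az":0,"tx":0.16,"ty":7.14,"tz":-0.05,"claw":-1},{"ax":0,"ay":0,"az":0,"tx":1.19,"ty":7.7,"tz":-0.05,"claw":-1},{"ax":0,"ay":0,"az":0,"tx":2.33,"ty":7.98,"tz":-0.05,"claw":-1},{"ax":0,"ay":0,"az":0,"tx":3.51,"ty":7.95,"tz":-0.05,"claw":-1},{"ax":0,"ay":0,"az":0,"tx":4.64,"ty":7.62,"tz":-0.05,"claw":-1},{"ax":0,"ay":0,"az":0,"tx":5.64,"ty":7.01,"tz":-0.05,"claw":-1}]'
python3 -m crank '[{"ax":0,"ay":0,"az":0,"tx":0.81,"ty":-0.85,"tz":0,"claw":-1},{"ax":0,"ay":0,"az":0,"tx":1.38,"ty":-1.88,"tz":0,"claw":-1},{"ax":0,"ay":0,"az":0,"tx":1.38,"ty":-1.88,"tz":0,"claw":-1},{"ax":0,"ay":0,"az":0,"tx":1.38,"ty":-1.88,"tz":0,"claw":-1}]'
```

```text
time: 18.23
ee_pos: [0.5771, -0.1147, 0.1007]
ee_rot: [[-0.995, -0.1, -0.002], [-0.1, 0.995, 0.0], [0.002, 0.001, -1.0]]
ft_force: [-7.7, -4.9, 5.2]
grip_width: 0.0192
finger_force: 20.0
time: 18.73
ee_pos: [0.592, -0.1343, 0.1008]
ee_rot: [[-0.995, -0.099, 0.001], [-0.099, 0.995, -0.001], [-0.001, -0.001, -1.0]]
ft_force: [2.8, -1.6, -1.2]
grip_width: 0.0195
finger_force: 20.0
```

```bash
python3 -m crank '[{"ax":0,"ay":0,"az":0,"tx":0.2,"ty":-0.7,"tz":0,"claw":-1},{"ax":0,"ay":0,"az":0,"tx":0.27,"ty":-1.1,"tz":0,"claw":-1},{"ax":0,"ay":0,"az":0,"tx":0.27,"ty":-1.1,"tz":0,"claw":-1}]' | grep -E 'pos|ft'
for i in 1 2 3; do python3 -m crank '[{"ax":0,"ay":0,"az":0,"tx":0.02,"ty":-0.15,"tz":0,"claw":-1},{"ax":0,"ay":0,"az":0,"tx":0.02,"ty":-0.15,"tz":0,"claw":-1}]' | grep -E 'pos|ft'; done
```

```text
ee_pos: [0.5948, -0.1451, 0.1008]
ft_force: [5.3, -0.2, -2.2]
ee_pos: [0.5949, -0.1464, 0.1008]
ft_force: [5.5, 2.1, -1.8]
ee_pos: [0.5949, -0.1469, 0.1008]
ft_force: [4.9, 11.6, 1.4]
ee_pos: [0.5949, -0.1473, 0.1008]
ft_force: [3.8, 21.8, 5.7]
```

The force rises at y = -0.1466, which is exactly the 0° angle, so the stop is reached and the valve is shut. Now I back it off two turns counter-clockwise.

```bash
python3 -m crank '[{"ax":0,"ay":0,"az":0,"tx":-0.33,"ty":1.55,"tz":0,"claw":-1},{"ax":0,"ay":0,"az":0,"tx":-0.88,"ty":2.59,"tz":0,"claw":-1},{"ax":0,"ay":0,"az":0,"tx":-1.69,"ty":3.45,"tz":0,"claw":-1},{"ax":0,"ay":0,"az":0,"tx":-2.69,"ty":4.06,"tz":0,"claw":-1},{"ax":0,"ay":0,"az":0,"tx":-3.81,"ty":4.4,"tz":0,"claw":-1},{"ax":0,"ay":0,"az":0,"tx":-4.98,"ty":4.44,"tz":0,"claw":-1},{"ax":0,"ay":0,"az":0,"tx":-6.13,"ty":4.17,"tz":0,"claw":-1},{"ax":0,"ay":0,"az":0,"tx":-7.16,"ty":3.62,"tz":0,"claw":-1},{"ax":0,"ay":0,"az":0,"tx":-8.02,"ty":2.81,"tz":0,"claw":-1},{"ax":0,"ay":0,"az":0,"tx":-8.64,"ty":1.81,"tz":0,"claw":-1},{"ax":0,"ay":0,"az":0,"tx":-8.98,"ty":0.69,"tz":0,"claw":-1},{"ax":0,"ay":0,"az":0,"tx":-9.02,"ty":-0.48,"tz":0,"claw":-1}]'
python3 -m crank '[{"ax":0,"ay":0,"az":0,"tx":0.27,"ty":-1.14,"tz":0,"claw":-1},{"ax":0,"ay":0,"az":0,"tx":0.82,"ty":-2.18,"tz":0,"claw":-1},{"ax":0,"ay":0,"az":0,"tx":1.63,"ty":-3.04,"tz":0,"claw":-1},{"ax":0,"ay":0,"az":0,"tx":2.63,"ty":-3.65,"tz":0,"claw":-1},{"ax":0,"ay":0,"az":0,"tx":3.75,"ty":-3.99,"tz":0,"claw":-1},{"ax":0,"ay":0,"az":0,"tx":4.92,"ty":-4.03,"tz":0,"claw":-1},{"ax":0,"ay":0,"az":0,"tx":6.07,"ty":-3.76,"tz":0,"claw":-1},{"ax":0,"ay":0,"az":0,"tx":7.1,"ty":-3.21,"tz":0,"claw":-1},{"ax":0,"ay":0,"az":0,"tx":7.96,"ty":-2.4,"tz":0,"claw":-1},{"ax":0,"ay":0,"az":0,"tx":8.58,"ty":-1.4,"tz":0,"claw":-1},{"ax":0,"ay":0,"az":0,"tx":8.92,"ty":-0.28,"tz":0,"claw":-1},{"ax":0,"ay":0,"az":0,"tx":8.96,"ty":0.89,"tz":0,"claw":-1}]'
```

```text
time: 21.35
ee_pos: [0.505, -0.1543, 0.1009]
ee_rot: [[-0.995, -0.099, 0.002], [-0.099, 0.995, 0.0], [-0.002, 0.0, -1.0]]
ft_force: [10.6, 3.2, -2.9]
grip_width: 0.0196
finger_force: 20.0
time: 22.85
ee_pos: [0.5948, -0.1454, 0.1008]
ee_rot: [[-0.995, -0.099, 0.001], [-0.099, 0.995, -0.001], [-0.001, -0.001, -1.0]]
ft_force: [1.2, -2.7, 3.1]
grip_width: 0.0192
finger_force: 20.0
```

```bash
python3 -m crank '[{"ax":0,"ay":0,"az":0,"tx":-0.27,"ty":1.14,"tz":0,"claw":-1},{"ax":0,"ay":0,"az":0,"tx":-0.82,"ty":2.18,"tz":0,"claw":-1},{"ax":0,"ay":0,"az":0,"tx":-1.63,"ty":3.04,"tz":0,"claw":-1},{"ax":0,"ay":0,"az":0,"tx":-2.63,"ty":3.65,"tz":0,"claw":-1},{"ax":0,"ay":0,"az":0,"tx":-3.75,"ty":3.99,"tz":0,"claw":-1},{"ax":0,"ay":0,"az":0,"tx":-4.92,"ty":4.03,"tz":0,"claw":-1},{"ax":0,"ay":0,"az":0,"tx":-6.07,"ty":3.76,"tz":0,"claw":-1},{"ax":0,"ay":0,"az":0,"tx":-7.1,"ty":3.21,"tz":0,"claw":-1},{"ax":0,"ay":0,"az":0,"tx":-7.96,"ty":2.4,"tz":0,"claw":-1},{"ax":0,"ay":0,"az":0,"tx":-8.58,"ty":1.4,"tz":0,"claw":-1},{"ax":0,"ay":0,"az":0,"tx":-8.92,"ty":0.28,"tz":0,"claw":-1},{"ax":0,"ay":0,"az":0,"tx":-8.96,"ty":-0.89,"tz":0,"claw":-1}]'
python3 -m crank '[{"ax":0,"ay":0,"az":0,"tx":0.27,"ty":-1.14,"tz":0,"claw":-1},{"ax":0,"ay":0,"az":0,"tx":0.82,"ty":-2.18,"tz":0,"claw":-1},{"ax":0,"ay":0,"az":0,"tx":1.63,"ty":-3.04,"tz":0,"claw":-1},{"ax":0,"ay":0,"az":0,"tx":2.63,"ty":-3.65,"tz":0,"claw":-1},{"ax":0,"ay":0,"az":0,"tx":3.75,"ty":-3.99,"tz":0,"claw":-1},{"ax":0,"ay":0,"az":0,"tx":4.92,"ty":-4.03,"tz":0,"claw":-1},{"ax":0,"ay":0,"az":0,"tx":6.07,"ty":-3.76,"tz":0,"claw":-1},{"ax":0,"ay":0,"az":0,"tx":7.1,"ty":-3.21,"tz":0,"claw":-1},{"ax":0,"ay":0,"az":0,"tx":7.96,"ty":-2.4,"tz":0,"claw":-1},{"ax":0,"ay":0,"az":0,"tx":8.58,"ty":-1.4,"tz":0,"claw":-1},{"ax":0,"ay":0,"az":0,"tx":8.92,"ty":-0.28,"tz":0,"claw":-1},{"ax":0,"ay":0,"az":0,"tx":8.96,"ty":0.75,"tz":0,"claw":-1}]'
python3 -m crank '[{"ax":0,"ay":0,"az":0,"tx":0,"ty":0,"tz":0,"claw":-1},{"ax":0,"ay":0,"az":0,"tx":0,"ty":0,"tz":0,"claw":-1},{"ax":0,"ay":0,"az":0,"tx":0,"ty":0,"tz":0,"claw":-1}]'
python3 - <<'E'
from h import *
g=vision.grab_frame("scene");cv2.imwrite("pics/p8.png",cv2.resize(g["img"][150:290,220:460],(720,420)))
E
```

```text
time: 24.35
ee_pos: [0.505, -0.1542, 0.1009]
ee_rot: [[-0.995, -0.099, 0.002], [-0.099, 0.995, 0.0], [-0.002, 0.0, -1.0]]
ft_force: [10.8, 3.9, -2.3]
grip_width: 0.0193
finger_force: 20.0
time: 25.85
ee_pos: [0.5949, -0.1465, 0.1009]
ee_rot: [[-0.995, -0.099, 0.002], [-0.099, 0.995, -0.0], [-0.002, -0.001, -1.0]]
ft_force: [4.2, -4.3, 1.3]
grip_width: 0.0193
finger_force: 20.0
time: 26.22
ee_pos: [0.5947, -0.1461, 0.1009]
ee_rot: [[-0.995, -0.099, 0.002], [-0.099, 0.995, 0.001], [-0.002, 0.0, -1.0]]
ft_force: [7.7, 2.5, 1.0]
grip_width: 0.0195
finger_force: 20.0
```

View pics/p8.png

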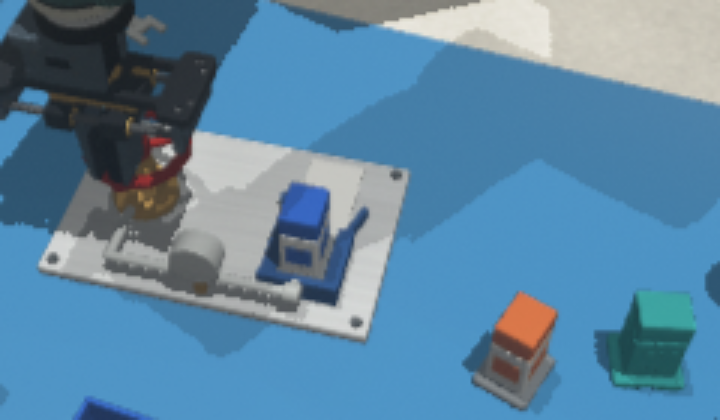

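The cartridge is seated in the shoe at (305,240) of the crop. The fingers hold the handle on its zero bearing after two full turns, and the orange cartridge is untouched. I'm handing in.

```bash
python3 -c "
from station import job
print(job.job_done())"
```

```text
the job is handed in; nothing more can be done
None
```

I handed the job in at about 26 s of the 67 s allowed, and no verdict came back: the blue-capped cartridge is in the shoe with the detent clicked (judged by the push forces and the final picture), the valve was shut against its stop and backed off two full turns, and the fingers still hold the handle at 20 N.

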